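Find the switch key left on and release it

TASK

One of the four identical keys on the switch box was left on and is latched down. With the fingertips, tap each of the four keys lightly, one after another from the robot's left to its right, never pushing a raised key more than a few millimetres in; then press the latched key firmly all the way down and let go, so that it springs up level with the others. Pick nothing up, and leave the mug, the jar and the brush where they are.

Things in the scene. Friction and masses are not known exactly. Their poses are not given: they have to be found in the camera images.
- switch_box: grey steel switch box screwed to the bench (it does not move), 130 x 240 x 70 mm high; origin at the centre of its underside on the bench, z up, its long side along its y axis. Four identical black keys stand in a row along y on its flat top at y = +75, +25, -25 and -75 mm (key_1 to key_4, left to right as the robot sees them), all at x = 0
- key_1_top (a point): centre of the top face of key 1 (1 = leftmost, on the +y side, 4 = rightmost); it moves with the key. The cap is 42 mm along x and 32 mm along y, gaps between caps are 18 mm; a raised key's top is 16 mm above the box top (86 mm above the bench), the latched one's about 9 mm
- key_1 (a joint): how far key 1 is pressed in, m: 0 = fully up, about 0.007 = latched down (exactly one of the four keys at the start), 0.0105 = bottom stop. A raised key is springy: it starts to give at 3 N and needs 0.75 N more per mm, so 6.4 N at 4.5 mm. The latched key does not give at all below about 8 N; pushed to its bottom stop (about 3.5 mm further, 12 to 13 N; 20 N is a sure push) its catch lets go and it follows the finger up to 0 when the finger withdraws
- key_2_top (a point): centre of the top face of key 2 (1 = leftmost, on the +y side, 4 = rightmost); it moves with the key. The cap is 42 mm along x and 32 mm along y, gaps between caps are 18 mm; a raised key's top is 16 mm above the box top (86 mm above the bench), the latched one's about 9 mm
- key_2 (a joint): how far key 2 is pressed in, m: 0 = fully up, about 0.007 = latched down (exactly one of the four keys at the start), 0.0105 = bottom stop. A raised key is springy: it starts to give at 3 N and needs 0.75 N more per mm, so 6.4 N at 4.5 mm. The latched key does not give at all below about 8 N; pushed to its bottom stop (about 3.5 mm further, 12 to 13 N; 20 N is a sure push) its catch lets go and it follows the finger up to 0 when the finger withdraws
- key_3_top (a point): centre of the top face of key 3 (1 = leftmost, on the +y side, 4 = rightmost); it moves with the key. The cap is 42 mm along x and 32 mm along y, gaps between caps are 18 mm; a raised key's top is 16 mm above the box top (86 mm above the bench), the latched one's about 9 mm
- key_3 (a joint): how far key 3 is pressed in, m: 0 = fully up, about 0.007 = latched down (exactly one of the four keys at the start), 0.0105 = bottom stop. A raised key is springy: it starts to give at 3 N and needs 0.75 N more per mm, so 6.4 N at 4.5 mm. The latched key does not give at all below about 8 N; pushed to its bottom stop (about 3.5 mm further, 12 to 13 N; 20 N is a sure push) its catch lets go and it follows the finger up to 0 when the finger withdraws
- key_4_top (a point): centre of the top face of key 4 (1 = leftmost, on the +y side, 4 = rightmost); it moves with the key. The cap is 42 mm along x and 32 mm along y, gaps between caps are 18 mm; a raised key's top is 16 mm above the box top (86 mm above the bench), the latched one's about 9 mm
- key_4 (a joint): how far key 4 is pressed in, m: 0 = fully up, about 0.007 = latched down (exactly one of the four keys at the start), 0.0105 = bottom stop. A raised key is springy: it starts to give at 3 N and needs 0.75 N more per mm, so 6.4 N at 4.5 mm. The latched key does not give at all below about 8 N; pushed to its bottom stop (about 3.5 mm further, 12 to 13 N; 20 N is a sure push) its catch lets go and it follows the finger up to 0 when the finger withdraws
- mug: bystander: earthenware mug, 76 mm across, 85 mm high, handle on its +y side; origin at the centre of its underside; loose
- glaze_jar: bystander: closed glaze jar, 60 mm across, 75 mm high; origin at the centre of its underside; loose
- trim_brush_grip (a point): bystander: wooden-handled brush lying on the bench 160 mm long, 42 mm wide at the head, beyond the box; this point is in the middle of its handle; loose

How it is judged:
On the way, in this order (a step that is already met when the one before it is completed fails the run):
1. fingertips touch key 1 (counted from the left) (contact force between the fingers and key_1 above 0.5 N), for 0.02 s.
2. fingertips touch key 2 (counted from the left) (contact force between the fingers and key_2 above 0.5 N), for 0.02 s.
3. fingertips touch key 3 (counted from the left) (contact force between the fingers and key_3 above 0.5 N), for 0.02 s.
4. fingertips touch key 4 (counted from the left) (contact force between the fingers and key_4 above 0.5 N), for 0.02 s.
5. the latched key has been released: all four keys are up (value of joint each of key_1, key_2, key_3, key_4 below 0.0015 m), for 0.1 s.
At the end, for the whole second after the job is handed in: all four keys are up (each pressed in less than 1.5 mm), and mug, jar and brush are within 20 mm of where they stood (all of step 5 and distance of each of mug, glaze_jar, trim_brush_grip from where it was at the start of the episode below 0.02 m); the robot touches nothing.
It fails at once if a raised key was pushed in more than 4.5 mm ((value of joint key_1 above 0.0045 m and distance of key_1_top from where it was at the start of the episode above 0.0045 m) or (value of joint key_2 above 0.0045 m and distance of key_2_top from where it was at the start of the episode above 0.0045 m) or (value of joint key_3 above 0.0045 m and distance of key_3_top from where it was at the start of the episode above 0.0045 m) or (value of joint key_4 above 0.0045 m and distance of key_4_top from where it was at the start of the episode above 0.0045 m)).
It fails at once if the mug, the jar or the brush was moved, lifted or knocked more than 20 mm (distance of any of mug, glaze_jar, trim_brush_grip from where it was at the start of the episode above 0.02 m).
It also fails if it takes over 51 s, if anything falls off the work surface, if the arm or the gripper's body presses on something with over 40 N, if the wrist force passes 120 N, or if a joint passes its speed limit or range.

ROBOT

A 6-joint arm with a two-finger parallel gripper is mounted at the origin on the work surface. World frame = base frame: x ahead of the robot, y to its left, z up, the work surface at z = 0. Lengths are in m, angles in rad, forces in N, time in s.
With the tool pointing down it reaches from about 0.375 to 0.9 m from the base axis. Payload 3.1 kg.
Tool frame: the origin (TCP) lies between the finger pads; the fingertips stand 11 mm ahead of it and the grasp point (between the pads) lies 8 mm behind it; z points along the fingers, y is the line along which they close (so a half turn about z gives the same grasp; the last joint's range is limited). The gripper opens to 87 mm and grips with 3 to 60 N. Pads are 19 mm wide; open, the fingers measure 117 mm over their backs; the gripper's body (75 mm by 190 mm) begins 51 mm behind the grasp point.
Start: joints at [-1.405, 0.527, 1.433, -0, 1.181, -0.178], TCP at [0.211, -0.588, 0.234] pointing down, gripper open.
Joint ranges: [-3.08, 3.08], [-0.75, 2.2], [0.22, 2.44], [-1.43, 4.57], [0, 2.65], [-2.85, 2.85]. Speed limits (rad/s): [2.79, 2.79, 3.14, 3.14, 3.14, 3.14].

INTERFACE

Orientations are given as a unit quaternion [x, y, z, w].
In Python, from rig import robot gives the robot as it stands.
- The arm moves only by the tool move_arm, never from a script. Its argument "moves" is text: rows parted by semicolons, each of 7 numbers parted by spaces: the shift along the tool's x, y, z in units of 100 mm (1.0 is 100 mm), then the turn, a rotation vector about the tool's x, y, z in units of 90 degrees (1.0 is 90 degrees), then the opening, from 0 (shut) to 1 (fully open). A call has 1 to 12 rows; each row is the pose to reach, as a shift and turn from the pose commanded when the call began, along the tool's axes at that moment; what a row does not reach only later rows make up. A row lasts 1/10 s, in which the tool goes at most 50 mm and 8.59 degrees, less where a joint would pass 70% of its speed; a pose out of reach is approached as far as the arm can. A call with a number of a shift or a turn outside -1 to 1 is refused whole. A call with a gripper value outside its range is refused whole. The fingers move at their own pace and stop on an object; "squeeze" is the grip in N (left out, the last holds). Time passes only in rows, so rows that repeat a pose let the fingers close. It gives the time, the measured TCP pose, the force, the opening and the grip force at its end, in the units of the state.
- robot.get_obs(): the state, without advancing time (a new reading comes with each control period).
- robot.camera(name): name is "scene" or "top" or "wrist"; returns a dict with "image" (400x640x3 uint8, red, green, blue), "intrinsics" (3x3 intrinsics, pixels), "extrinsics" (4x4, takes a point from world to camera coordinates). Camera axes: x right, y up, looking along -z (the intrinsics and any distortion apply to the point x, -y, -z); pixel columns grow to the right and rows downward; lengths in m; the calibration is good to about 2 mm. A picture is of the moment at which its call begins. There is no depth.
- robot.hand_in(): hands the job in; it is judged then, once.
The state is a dict: "time": time; "q": joint angles; "joint_velocities": joint speeds; "joint_torque": joint torques, N m; "position": TCP position; "tool_rot": TCP orientation; "ft_force": force on the tool from outside, world axes, zero at the start; "moment": the same for the moment, N m; "grip_width": finger opening in m; "grip_force": force on a finger pad.
Only numpy, scipy, OpenCV 4.12 (cv2) and the standard library are available. Lean on these libraries where they do the work, as an engineer would, in place of code of your own. Each camera call takes 0.05 s, during which the arm holds its last target. There are 200 camera calls.

## Working session

There is one attempt and no reset: what is moved stays moved. The work goes in short steps, Python scripts to look and compute and a tool call to move; the robot and the scene stay as the last step left them, time stands still between calls to the robot, and variables do not carry over. Pictures are saved under pics/ and viewed, at most 10 in all, crops included, and the job is handed in when it is done.

Besides the shell and the picture viewer there is one more tool, called after "Call:" as name(argument=value, ...), one argument or row to a line, values as JSON. move_arm: Moves the arm, as the interface text tells. Shifts and turns lie within -1 to 1; 1 stands for 100 mm of shift or 90 degrees of turn. Its arguments: {"type":"object","properties":{"moves":{"type":"string"},"squeeze":{"type":"number"}},"required":["moves"]}

```bash
mkdir -p pics
python3 - <<'E'
from rig import robot
import cv2,numpy as np
for n in ["top","scene"]:
    c=robot.camera(n); cv2.imwrite(f"pics/{n}0.png",c["image"][:,:,::-1])
    np.savez(f"{n}0.npz",**{k:np.array(c[k]) for k in("image","intrinsics","extrinsics")})
    print([k for k in c],np.array(c["intrinsics"]).round(1).tolist(),np.array(c["extrinsics"]).round(3).tolist())
o=robot.get_obs();print(o)
E
```

```text
['image', 'intrinsics', 'extrinsics'] [[364.7, 0.0, 316.3], [0.0, 364.7, 202.9], [0.0, 0.0, 1.0]] [[0.015, -1.0, -0.027, 0.049], [0.999, 0.014, 0.033, -0.584], [-0.033, -0.027, 0.999, -0.799], [0.0, 0.0, 0.0, 1.0]]
['image', 'intrinsics', 'extrinsics'] [[430.1, 0.0, 323.1], [0.0, 430.1, 196.4], [0.0, 0.0, 1.0]] [[0.506, 0.863, 0.013, -0.345], [-0.525, 0.296, 0.798, 0.234], [0.684, -0.41, 0.603, -1.401], [0.0, 0.0, 0.0, 1.0]]
{'time': 0.1, 'q': array([-1.40450222e+00,  5.28388393e-01,  1.43374947e+00, -4.05544855e-06,
        1.18139943e+00, -1.78490472e-01]), 'joint_velocities': array([-0.001291  , -0.00075927, -0.00220138, -0.0010368 , -0.00134166,
       -0.00091793]), 'joint_torque': array([ 1.11946060e-04, -4.40983737e+01, -1.77150804e+01,  6.34016376e-02,
        5.34092565e-02, -4.16625642e-05]), 'position': array([ 0.21117326, -0.58757915,  0.23266799]), 'tool_rot': array([ 9.85176616e-01,  1.71540345e-01,  4.05421220e-06, -9.72314039e-04]), 'ft_force': array([ 0.68454249, -0.260381  , -0.84595462]), 'moment': array([ 0.00469289, -0.06493415,  0.03601021]), 'grip_force': 0.0, 'grip_width': 0.08721624933344736}
```

View pics/top0.png

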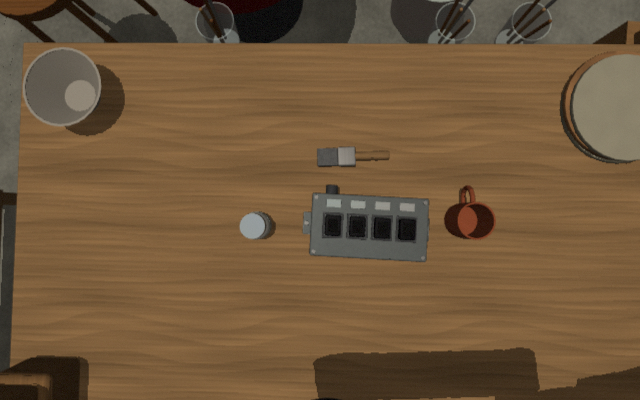

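View pics/scene0.png

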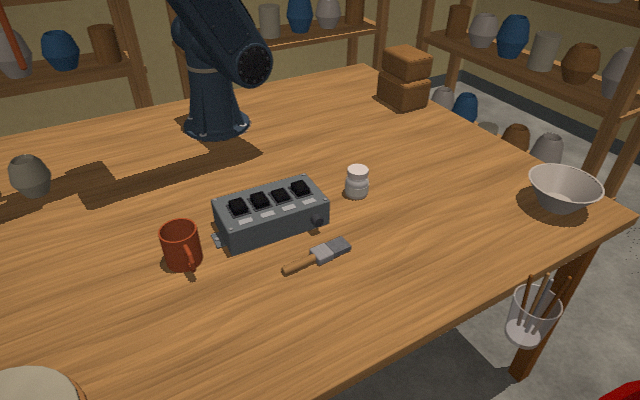

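The top view shows the box with its keys at about (333,225), (357,226), (382,228) and (406,229). The jar is at (254,226), the mug at (470,220) and the brush at (352,157). I'll zoom in on the keys.

Run:
```python
import cv2,numpy as np
t=np.load("top0.npz")["image"][185:270,300:440,::-1]; s=np.load("scene0.npz")["image"][165:255,200:340,::-1]
f=lambda i:cv2.convertScaleAbs(cv2.resize(i,(700,int(i.shape[0]*5)),interpolation=cv2.INTER_CUBIC),alpha=1.6,beta=20)
a=f(t)[:300]; cv2.imwrite("pics/z.png",np.vstack([a,f(s)[:300]]))
```

```text
(no output)
```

View pics/z.png

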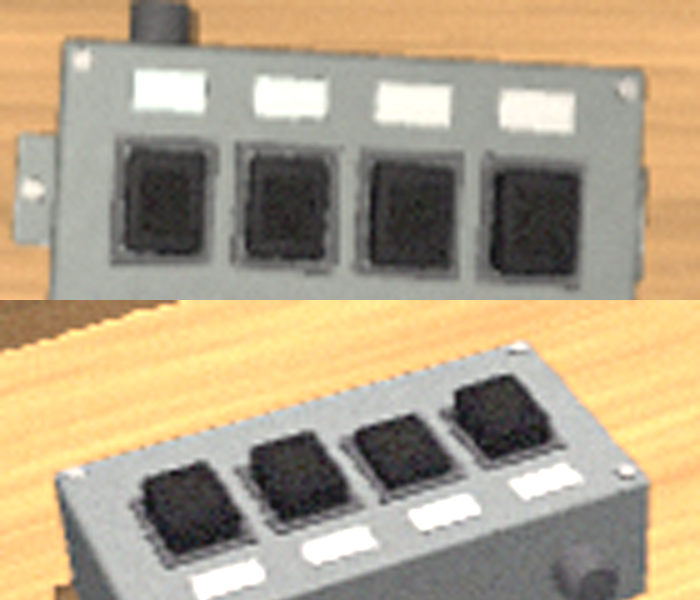

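In the zoom, the third key from the left in the scene view, around (403,455), sits lower than the others. It's second from the knob end, so it's key 2. Next I'll project the key tops.

```bash
cat > h.py <<'E'
import numpy as np
from scipy.spatial.transform import Rotation as R
def ray(K,E,px,z):
    d=np.array([(px[0]-K[0,2])/K[0,0],-(px[1]-K[1,2])/K[1,1],-1]); Rt=E[:3,:3].T
    o=-Rt@E[:3,3]; w=Rt@d; return o+w*(z-o[2])/w[2]
def proj(K,E,p):
    c=E[:3,:3]@p+E[:3,3]; return np.array([K[0,2]-K[0,0]*c[0]/c[2],K[1,2]+K[1,1]*c[1]/c[2]])
E
python3 - <<'E'
from h import *
from rig import robot
t=np.load("top0.npz"); K,E=t["intrinsics"],t["extrinsics"]
px=[(333.2,225.2),(357.4,226.2),(382.4,228),(407.4,229.2)]; z=[.086,.079,.086,.086]
P=np.array([ray(K,E,p,h) for p,h in zip(px,z)]);print(P.round(4), np.diff(P[:,:2],axis=0).round(4))
s=np.load("scene0.npz")
for p in P: print(((proj(s["intrinsics"],s["extrinsics"],p)-[200,165])*5+[0,300]).round())
print("jar",ray(K,E,(252,226),.075),"mug",ray(K,E,(475,220),.08),"brush",ray(K,E,(352,157),.01))
d=P[3]-P[0]; yb=-d[:2]/np.linalg.norm(d[:2]); c=P[[0,2,3]].mean(0)[:2]-yb*(75-25-75)/3000
for k in (75,25,-25,-75): print("key",c+yb*k/1000)
print("yaw",np.degrees(np.arctan2(-yb[0],yb[1])))
o=robot.get_obs();r=R.from_quat(o["tool_rot"]);print(r.as_matrix().round(4).tolist(),o["position"])
E
```

```text
[[ 0.5363  0.0214  0.086 ]
 [ 0.5348 -0.0277  0.079 ]
 [ 0.5322 -0.0769  0.086 ]
 [ 0.5306 -0.1266  0.086 ]] [[-0.0014 -0.049 ]
 [-0.0026 -0.0492]
 [-0.0016 -0.0496]]
[497. 399.]
[400. 441.]
[296. 457.]
[189. 489.]
jar [0.5316928  0.18719932 0.075     ] mug [ 0.5509906  -0.26224017  0.08      ] brush [ 0.68625774 -0.0198845   0.01      ]
key [0.53621453 0.02257098]
key [ 0.53431601 -0.02739296]
key [ 0.53241749 -0.0773569 ]
key [ 0.53051897 -0.12732085]
yaw -2.1760657541483086
[[0.9411, 0.338, -0.0003], [0.338, -0.9411, 0.0019], [0.0003, -0.0019, -1.0]] [ 0.21117326 -0.58757915  0.23266799]
```

Key spacing comes out at 49–50 mm, as it should be, and key 2 is the latched one. I'll close the fingers, square the tool up and travel above the keys.

Call:
move_arm(
  moves="0.25 -0.22 0 0 0 0.07 0; 0.5 -0.45 0 0 0 0.14 0; 0.75 -0.68 0 0 0 0.2 0; 1 -0.9 0 0 0 0.22 0; 1 -0.9 0 0 0 0.22 0",
  squeeze=5,
)

```text
time: 0.6
position: [0.2761, -0.4647, 0.2329]
tool_rot: [1.0, 0.001, -0.0, -0.003]
ft_force: [-0.0, -0.6, -0.8]
grip_width: 0.0548
grip_force: 0.0
```

Call:
move_arm(
  moves="0.17 -0.33 0 0 0 0 0; 0.35 -0.66 0 0 0 0 0; 0.52 -0.98 0 0 0 0 0",
)

```text
time: 0.9
position: [0.3273, -0.3713, 0.2333]
tool_rot: [1.0, -0.001, -0.0, 0.0]
ft_force: [-0.0, -0.6, 0.3]
grip_width: 0.0306
grip_force: 0.0
```

Call:
move_arm(
  moves="0.17 -0.33 0 0 0 0 0; 0.35 -0.66 0 0 0 0 0; 0.52 -0.98 0 0 0 0 0",
)

```text
time: 1.2
position: [0.3797, -0.2731, 0.2335]
tool_rot: [1.0, -0.001, 0.0, 0.0]
ft_force: [0.4, 0.1, -0.7]
grip_width: 0.0073
grip_force: 0.0
```

Call:
move_arm(
  moves="0.17 -0.33 0 0 0 0 0; 0.35 -0.66 0 0 0 0 0; 0.52 -0.98 0 0 0 0 0",
)

```text
time: 1.5
position: [0.432, -0.1751, 0.2335]
tool_rot: [1.0, -0.0, 0.0, 0.0]
ft_force: [0.4, -0.7, -0.1]
grip_width: 0.0004
grip_force: 0.0
```

Call:
move_arm(
  moves="0.17 -0.33 0 0 0 0 0; 0.35 -0.66 0 0 0 0 0; 0.52 -0.98 0 0 0 0 0",
)

```text
time: 1.8
position: [0.4842, -0.0771, 0.2335]
tool_rot: [1.0, -0.0, 0.0, 0.0]
ft_force: [-0.3, 0.0, 0.5]
grip_width: 0.0007
grip_force: 0.0
```

Call:
move_arm(
  moves="0.17 -0.33 0 0 0 0 0; 0.35 -0.66 0 0 0 0 0; 0.52 -0.95 0 0 0 0 0; 0.52 -0.95 0 0 0 0 0; 0.52 -0.95 0 0 0 0 0",
)

```text
time: 2.3
position: [0.5355, 0.0171, 0.2331]
tool_rot: [1.0, 0.001, -0.0, 0.0]
ft_force: [-0.0, -0.6, 0.1]
grip_width: 0.0007
grip_force: 0.0
```

Call:
move_arm(
  moves="0.01 -0.055 0.3 0 0 0 0; 0.01 -0.055 0.6 0 0 0 0; 0.01 -0.055 0.9 0 0 0 0; 0.01 -0.055 0.9 0 0 0 0; 0.01 -0.055 0.9 0 0 0 0",
)

```text
time: 2.8
position: [0.536, 0.0214, 0.1436]
tool_rot: [1.0, -0.001, -0.001, 0.0]
ft_force: [-0.9, 0.0, -0.1]
grip_width: 0.0004
grip_force: 0.0
```

Call:
move_arm(
  moves="0 0 0.15 0 0 0 0; 0 0 0.3 0 0 0 0; 0 0 0.3 0 0 0 0; 0 0 0.3 0 0 0 0",
)

```text
time: 3.2
position: [0.5373, 0.0221, 0.115]
tool_rot: [1.0, -0.001, 0.001, 0.0]
ft_force: [0.2, 0.4, 0.0]
grip_width: 0.0006
grip_force: 0.0
```

Run:
```python
from rig import robot
import cv2,numpy as np
w=robot.camera("wrist")["image"][:,:,::-1]; t=robot.camera("scene")["image"][145:265,180:370,::-1]
cv2.imwrite("pics/w1.png",np.vstack([cv2.resize(w,(480,300)),cv2.resize(t,(480,300),interpolation=cv2.INTER_CUBIC)]))
print(robot.get_obs()["position"])
```

```text
[0.53742414 0.02223011 0.11506236]
```

View pics/w1.png

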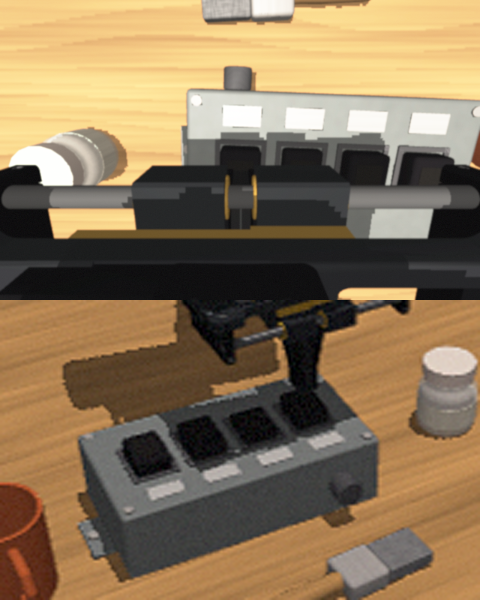

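The closed fingertips are above key 1, at about (305,390) in the lower view, and the jar and mug are clear. I'll go down to just above the key and then creep.

Call:
move_arm(
  moves="0 0 0.08 0 0 0 0; 0 0 0.15 0 0 0 0; 0 0 0.15 0 0 0 0; 0 0 0.15 0 0 0 0",
)

```text
time: 3.7
position: [0.5361, 0.0227, 0.0982]
tool_rot: [1.0, -0.0, -0.0, -0.0]
ft_force: [-0.4, -0.2, -0.7]
grip_width: 0.0004
grip_force: 0.0
```

Call:
move_arm(
  moves="0 0 0.01 0 0 0 0; 0 0 0.02 0 0 0 0; 0 0 0.02 0 0 0 0; 0 0 0.02 0 0 0 0",
)

```text
time: 4.1
position: [0.5364, 0.0227, 0.0969]
tool_rot: [1.0, -0.0, 0.0, -0.0]
ft_force: [-0.9, 0.4, 3.3]
grip_width: 0.0005
grip_force: 1.6
```

Call:
move_arm(
  moves="0 0 -0.2 0 0 0 0; -0.01 0.25 -0.2 0 0 0 0; -0.02 0.5 -0.2 0 0 0 0; -0.02 0.5 -0.2 0 0 0 0; -0.02 0.5 -0.05 0 0 0 0; -0.02 0.5 0.05 0 0 0 0; -0.02 0.5 0.05 0 0 0 0; -0.02 0.5 0.05 0 0 0 0",
)

```text
time: 4.9
position: [0.5341, -0.0268, 0.0913]
tool_rot: [1.0, -0.0, -0.001, -0.0]
ft_force: [0.5, 0.2, -0.4]
grip_width: 0.0003
grip_force: 0.0
```

Call:
move_arm(
  moves="0 0 0.01 0 0 0 0; 0 0 0.02 0 0 0 0; 0 0 0.02 0 0 0 0; 0 0 0.02 0 0 0 0",
)

```text
time: 5.3
position: [0.5342, -0.0269, 0.0905]
tool_rot: [1.0, -0.0, 0.0, -0.0]
ft_force: [-0.6, 0.9, 7.2]
grip_width: 0.0008
grip_force: 3.3
```

Key 2 is rigid at the lower height, so it is the latched one. On to key 3.

Call:
move_arm(
  moves="0 0 -0.27 0 0 0 0; -0.01 0.25 -0.27 0 0 0 0; -0.02 0.5 -0.27 0 0 0 0; -0.02 0.5 -0.27 0 0 0 0; -0.02 0.5 -0.15 0 0 0 0; -0.02 0.5 -0.09 0 0 0 0; -0.02 0.5 -0.09 0 0 0 0; -0.02 0.5 -0.08 0 0 0 0; -0.02 0.5 -0.07 0 0 0 0; -0.02 0.5 -0.07 0 0 0 0; -0.02 0.5 -0.07 0 0 0 0",
)

```text
time: 6.4
position: [0.5319, -0.0769, 0.0967]
tool_rot: [1.0, -0.0, -0.0, -0.0]
ft_force: [-1.4, 1.0, 2.4]
grip_width: 0.0005
grip_force: 1.6
```

Call:
move_arm(
  moves="0 0 -0.2 0 0 0 0; -0.01 0.25 -0.2 0 0 0 0; -0.02 0.5 -0.2 0 0 0 0; -0.02 0.5 -0.2 0 0 0 0; -0.02 0.5 -0.1 0 0 0 0; -0.02 0.5 -0.02 0 0 0 0; -0.02 0.5 -0.02 0 0 0 0; -0.02 0.5 -0.01 0 0 0 0; -0.02 0.5 0 0 0 0 0; -0.02 0.5 0 0 0 0 0; -0.02 0.5 0 0 0 0 0",
)

```text
time: 7.5
position: [0.5297, -0.1266, 0.0966]
tool_rot: [1.0, -0.0, -0.001, -0.0]
ft_force: [-1.6, 1.7, 2.6]
grip_width: 0.0007
grip_force: 1.7
```

All four keys are tapped. Back to key 2 for the firm press.

Call:
move_arm(
  moves="0 0 -0.2 0 0 0 0; 0.01 -0.3 -0.2 0 0 0 0; 0.03 -0.65 -0.2 0 0 0 0; 0.04 -1 -0.2 0 0 0 0; 0.04 -1 -0.2 0 0 0 0; 0.04 -1 -0.05 0 0 0 0; 0.04 -1 0.05 0 0 0 0; 0.04 -1 0.05 0 0 0 0",
)

```text
time: 8.3
position: [0.5347, -0.0278, 0.0909]
tool_rot: [1.0, -0.001, 0.0, -0.0]
ft_force: [0.5, -0.0, -0.1]
grip_width: 0.0004
grip_force: 0.0
```

Call:
move_arm(
  moves="0 0 0.02 0 0 0 0; 0 0 0.03 0 0 0 0; 0 0 0.045 0 0 0 0; 0 0 0.06 0 0 0 0; 0 0 0.07 0 0 0 0; 0 0 0.07 0 0 0 0",
)

```text
time: 8.9
position: [0.5348, -0.028, 0.0868]
tool_rot: [1.0, -0.001, 0.001, 0.0]
ft_force: [-2.7, 1.0, 15.1]
grip_width: 0.0008
grip_force: 8.0
```

Call:
move_arm(
  moves="0 0 0.01 0 0 0 0; 0 0 0.015 0 0 0 0; 0 0 0.015 0 0 0 0; 0 0 0.015 0 0 0 0",
)

```text
time: 9.3
position: [0.5348, -0.028, 0.0867]
tool_rot: [1.0, -0.001, 0.001, 0.0]
ft_force: [-4.3, 1.8, 25.7]
grip_width: 0.0005
grip_force: 13.0
```

At the bottom stop with 25 N. I'll withdraw straight up and then look.

Call:
move_arm(
  moves="0 0 -0.05 0 0 0 0; 0 0 -0.12 0 0 0 0; 0 0 -0.25 0 0 0 0; 0 0 -0.5 0 0 0 0; -0.3 0 -0.8 0 0 0 0; -0.7 0 -1 0 0 0 0; -1 0 -1 0 0 0 0; -1 0 -1 0 0 0 0; -1 0 -1 0 0 0 0",
)

```text
time: 10.2
position: [0.4344, -0.0277, 0.1836]
tool_rot: [1.0, -0.001, 0.001, 0.0]
ft_force: [-0.9, 0.8, 0.1]
grip_width: 0.0004
grip_force: 0.0
```

Run:
```python
from rig import robot
import cv2,numpy as np
t=robot.camera("scene")["image"][145:265,150:370,::-1]
cv2.imwrite("pics/end.png",cv2.convertScaleAbs(cv2.resize(t,(770,420),interpolation=cv2.INTER_CUBIC),alpha=1.6,beta=20))
```

```text
(no output)
```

View pics/end.png

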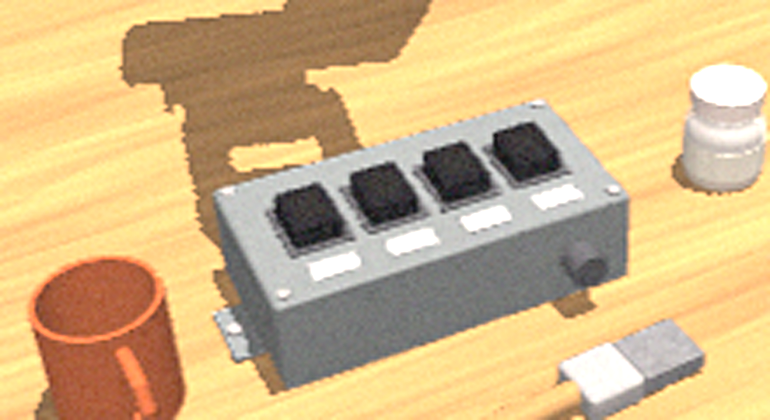

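All four keys now stand level, at about (308,215), (383,193), (457,172) and (525,150). The mug, jar and brush haven't moved.

```bash
python3 -c "
from rig import robot
print(robot.hand_in())"
```

```text
the job is handed in; nothing more can be done
None
```

I tapped all four keys from left to right, then pressed the latched key 2 down with about 25 N; it sprang up level with the others, the mug, jar and brush stayed put, and the job is handed in (no verdict was returned).

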